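# Stow the meat thermometer in the caddy's V-groove

## Robot

A 6-joint arm with a two-finger parallel gripper is mounted at the origin on the work surface. World frame = base frame: x ahead of the robot, y to its left, z up, the work surface at z = 0. Lengths are in m, angles in rad, forces in N, time in s.
With the tool pointing down it reaches from about 0.375 to 0.9 m from the base axis. Payload 3.1 kg.
Tool frame: the origin (TCP) lies midway between the tips of the shut fingers; the grasp point (between the pads) lies bot.grasp_offset behind it (bot.grasp_offset is the distance from the TCP to the grasp point, in m); z points along the fingers, y is the direction in which the jaws open and shut (so a half turn about z gives the same grasp; the last joint's range is limited). The gripper opens to 87 mm and grips with 3 to 60 N. Pads are 19 mm wide; open, the fingers measure 117 mm over their backs; the gripper's body (75 mm by 190 mm) begins 51 mm behind the grasp point.
Start: joints at [0.956, 0.527, 1.433, -0, 1.181, -0.178], TCP at [0.264, 0.566, 0.184] pointing down, gripper open.
Joint ranges: [-3.08, 3.08], [-0.75, 2.2], [0.22, 2.44], [-1.43, 4.57], [0, 2.65], [-2.85, 2.85]. Speed limits (rad/s): [2.79, 2.79, 3.14, 3.14, 3.14, 3.14].

## Interface

Orientations are given as a unit quaternion [w, x, y, z].
In Python, from rig import get_state, eyes, bot gives the robot as it stands. The module is installed in compiled form; this text tells all that it offers.
- The arm moves only by the tool arm_command, never from a script. Its argument "moves" is a list of rows, each an object with "jaw": the opening, from -1 (shut) to 1 (fully open); "dp": the shift along the tool's x, y, z in cm, a list of three; "twist": the turn, a rotation vector about the tool's x, y, z in rad, a list of three. A call has 1 to 5 rows; each row shifts and turns the pose as measured when the row begins, along the tool's axes as they then stand; what a row does not reach is not made up. A row lasts 1/12 s, in which the tool goes at most 41.7 mm and 7.16 degrees, less where a joint would pass 70% of its speed; a pose out of reach is approached as far as the arm can. A call is refused whole if a number of a shift passes 4.17 or a number of a turn 0.125, either way. A call with a gripper value outside its range is refused whole. The fingers move at their own pace and stop on an object; "grip_force" is the grip in N (left out, the last holds). Time passes only in rows, so rows that do not move let the fingers close. It gives the time, the measured TCP pose, the force and the opening at its end, in the units of the state.
- get_state(): the state, without advancing time (a new reading comes with each control period).
- eyes.snapshot(name): name is "scene" or "side" or "wrist"; returns a dict with "pixels" (420x560x3 uint8, red, green, blue), "fx", "fy", "cx", "cy" (pixels), "T" (4x4, takes a point from camera to world coordinates); the wrist camera has in their place "T_tool_cam" (4x4, takes a point from camera to tool coordinates, whose origin is the TCP and whose axes are the flange's). Camera axes: x right, y down, z forward; pixel columns grow to the right and rows downward; lengths in m; the calibration is good to about 2 mm. A picture is of the moment at which its call begins: read the wrist's pose just before it. There is no depth.
- bot.sign_off(): hands the job in, once; it reports no verdict.
The state is a dict: "t": time; "qpos": joint angles; "joint_vel": joint speeds; "effort": joint torques, N m; "tcp_pos": TCP position; "tool_rot": TCP orientation; "wrist_force": force on the tool from outside, world axes, zero at the start; "torque": the same for the moment, N m; "width": finger opening in m.
Only numpy, scipy, OpenCV 4.12 (cv2) and the standard library are available. Lean on these libraries where they do the work, as an engineer would, in place of code of your own. Each camera call takes 0.05 s, during which the arm holds its last target. There are 200 camera calls.

## Task

Put the meat thermometer away in the tool caddy: lay its sleeve in the V-groove with the tip towards the end stop, then push it gently along the groove, on through the drag of the spring keeper, until you feel the tip bear firmly on the stop. Do not ram it, leave the thermometer lying fully home in the groove, and leave the other loose things on the shelf where they are.

Things in the scene. Friction and masses are not known exactly. Their poses are not given: they have to be found in the camera images.
- thermometer: Stainless meat thermometer, 68 to 122 g: round sleeve 14 mm in diameter, 170 mm long, bevelled tip; at its other end a dial head, a hexagonal rubber guard 38 mm across flats with a round bezel, 14 mm thick in all. Origin on the axis at mid-sleeve, +x along the axis to the tip (+85 mm); head at -85 to -99 mm; balances near -15 mm. On the shelf the head's flat tilts the axis 4 degrees, tip down.
- tip (a point): Centre of the thermometer's tip end, on its axis.
- dial_face (a point): Centre of the plain white dial, 34 mm across, the flat end face of the head; a push along the axis here drives the thermometer tip first.
- caddy: Aluminium caddy clamped to the shelf's far rim, fixed. Origin on the shelf top under its raised, straight 90-degree V-groove, which runs along its own y from the open mouth (y = -95 mm) to the end stop (y = +65 mm). Groove bottom 35 mm, lips 42 mm, axis of a sleeve lying in it 45 mm above the shelf; trough 19 mm wide outside. A sleeve laid up to 45 mm short of home does not tip out.
- groove_mouth (a point): Middle of the groove's open end, at the height of a laid sleeve's axis; axes parallel to the caddy's. With the thermometer home, the back of its head stands 10 mm outside this end.
- bridge (a point): Middle of the underside of the bridge that spans the groove, 12 mm above a laid sleeve's axis; the bridge is 10 mm long in y, its posts stand 14 to 19 mm either side, its top is 61 mm above the shelf. Its near edge is 34 mm short of the stop: the sleeve can be laid from above only short of it, and slides under it.
- keeper_pivot (a point): Where the spring keeper, a steel leaf under the bridge, pivots; it slopes down towards the stop. The tip meets it about 15 mm before the stop and lifts it 3 to 4 mm; from there on it drags on the sleeve and the push takes several newtons (about 3 to 8), well before the stop is felt.
- end_stop: Upright aluminium plate, 34 mm wide, 6 mm thick, 60 mm tall, closing the groove's far end. Origin on its face where the tip's centre meets it; axes parallel to the caddy's, +y is the push direction. It is rigid: an unyielding arm that goes 1 or 2 mm too far loads it with tens of newtons, and so could harm the thermometer.
- grill_brush: Grey plastic grill brush, 320 mm long, a bystander.
- glass_jar: Squat glass jar with screw lid, 88 mm wide, 81 mm tall, a bystander.
- tong_tip_1: Orange silicone tong tip, about 70 mm long and 16 mm tall, lying on the shelf, a bystander.
- tong_tip_2: The other orange silicone tong tip, same size, a bystander.
- shaker: Steel shaker, 48 mm wide, 97 mm tall, a bystander.
- lighter: Black stick lighter, 230 mm long, a bystander.
Mind the look-alikes: they are no part of the job. What is shaped like the thermometer but green or purple is not meant.

How it is judged:
By the outcome, as a careful person would: the job done as asked, in the order asked, and still so for the second after the job is handed in, with the robot touching nothing.
It also fails if it takes over 72 s, if anything falls off the work surface, if the arm or the gripper's body presses on something with over 40 N, if the wrist force passes 120 N, or if a joint passes its speed limit or range.

## Working session

There is one attempt and no reset: what is moved stays moved. The work goes in short steps, Python scripts to look and compute and a tool call to move; the robot and the scene stay as the last step left them, time stands still between calls to the robot, and variables do not carry over. Pictures are saved under pics/ and viewed, about 8 in all and at most 12, crops included, and the job is handed in when it is done.

Besides the shell and the picture viewer there is one more tool, called after "Emit:" as name(argument=value, ...) on one line, values as JSON. arm_command: Moves the arm, as the interface text tells. Its arguments: {"type":"object","properties":{"moves":{"type":"array","items":{"type":"object","properties":{"jaw":{"type":"number"},"dp":{"type":"array","items":{"type":"number"}},"twist":{"type":"array","items":{"type":"number"}}}}},"grip_force":{"type":"number"}},"required":["moves"]}

```bash
mkdir -p pics; cat > h.py <<'E'
import numpy as np, cv2
from scipy.spatial.transform import Rotation as R
from rig import get_state, eyes, bot
def q2R(q): return R.from_quat([q[1],q[2],q[3],q[0]]).as_matrix()
def snap(name,fn):
    s=get_state(); d=eyes.snapshot(name)
    if name=="wrist":
        T=np.eye(4);T[:3,:3]=q2R(s["tool_rot"]);T[:3,3]=s["tcp_pos"]
        d["T"]=T@d["T_tool_cam"]
    np.savez("pics/"+fn+".npz",**{k:np.array(v) for k,v in d.items()})
    cv2.imwrite("pics/"+fn+".png",np.array(d["pixels"])[:,:,::-1]); return d
def load(fn): return dict(np.load("pics/"+fn+".npz"))
def onz(d,u,v,z):
    T=np.array(d["T"]);r=T[:3,:3]@np.array([(u-d["cx"])/d["fx"],(v-d["cy"])/d["fy"],1]);o=T[:3,3]
    return o+r*(z-o[2])/r[2]
def ray(d,u,v):
    T=np.array(d["T"]);r=T[:3,:3]@np.array([(u-d["cx"])/d["fx"],(v-d["cy"])/d["fy"],1]);return T[:3,3],r/np.linalg.norm(r)
def tri(obs):
    A=np.zeros((3,3));b=np.zeros(3)
    for d,u,v in obs:
        o,r=ray(d,u,v);P=np.eye(3)-np.outer(r,r);A+=P;b+=P@o
    return np.linalg.solve(A,b)
def proj(d,p):
    T=np.array(d["T"]);c=T[:3,:3].T@(np.array(p)-T[:3,3]);return d["fx"]*c[0]/c[2]+d["cx"],d["fy"]*c[1]/c[2]+d["cy"]
def crop(fn,out,u0,v0,u1,v1,k):
    im=cv2.imread("pics/"+fn+".png")[v0:v1,u0:u1];cv2.imwrite("pics/"+out+".png",cv2.resize(im,None,fx=k,fy=k,interpolation=cv2.INTER_CUBIC))
E
python3 - <<'E'
from h import *
a=snap("scene","s0");b=snap("side","d0");
cv2.imwrite("pics/both.png",np.vstack([cv2.imread("pics/s0.png")]))
print(a["T"],b["T"],a["fx"],get_state(),bot.grasp_offset)
E
```

```text
[[-0.46961753  0.6897462  -0.5510985   1.03242875]
 [ 0.88286094  0.36406449 -0.29667088  0.30425663]
 [-0.00399222 -0.62586518 -0.77992104  0.84926799]
 [ 0.          0.          0.          1.        ]] [[ 0.80428212 -0.3481899   0.48155381 -0.08470845]
 [-0.59378643 -0.50281184  0.62817031 -0.73082474]
 [ 0.0234084  -0.79116626 -0.61115301  0.76690017]
 [ 0.          0.          0.          1.        ]] 406.8908095582536 {'t': 0.1, 'qpos': array([ 9.55517848e-01,  5.28388033e-01,  1.43378577e+00, -3.34611521e-06,
        1.18139575e+00, -1.78515392e-01]), 'joint_vel': array([ 0.00075297, -0.00305789, -0.00382622,  0.0001631 ,  0.0005675 ,
       -0.00062579]), 'effort': array([-3.39711851e-04, -4.40982771e+01, -1.77151501e+01,  6.35184674e-02,
        5.33629116e-02, -5.61809202e-05]), 'tcp_pos': array([0.26392924, 0.56572221, 0.18325676]), 'tool_rot': array([-3.80665467e-04,  2.16649163e-01,  9.76249027e-01, -9.12207914e-04]), 'wrist_force': array([ 0.06340675, -0.03928298, -0.33490488]), 'torque': array([ 0.01087046, -0.02894046,  0.02185014]), 'width': 0.08686928844714337} 0.0187
```

View pics/s0.png

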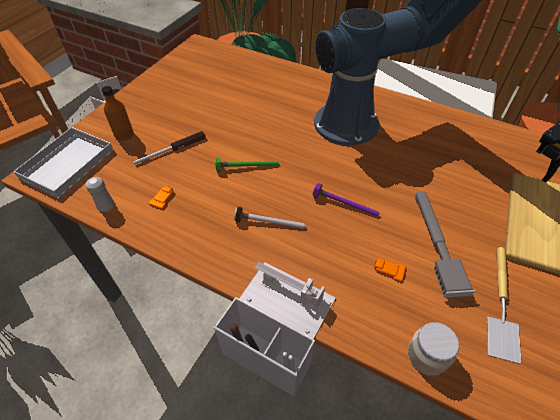

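View pics/d0.png

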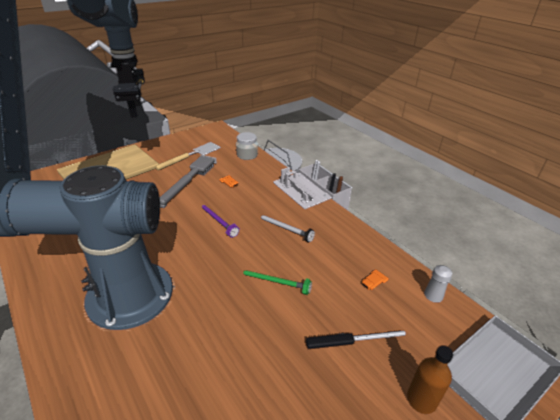

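The scene camera shows three candidates: the silver thermometer with a black head at (270,219), a green one at (247,164) and a purple one at (347,201). I choose the silver one. The caddy is near (290,290), with the stop and bridge probably at its right end, around (313,290).

```bash
python3 - <<'E'
from h import *
crop("s0","c1",215,195,345,345,4)
crop("d0","c2",250,140,360,250,5)
a=cv2.imread("pics/c1.png");b=cv2.imread("pics/c2.png")
h=600
b=cv2.resize(b,(280*1,280))
cv2.imwrite("pics/c1.png",a[:600])
E
```

```text
(no output)
```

View pics/c1.png

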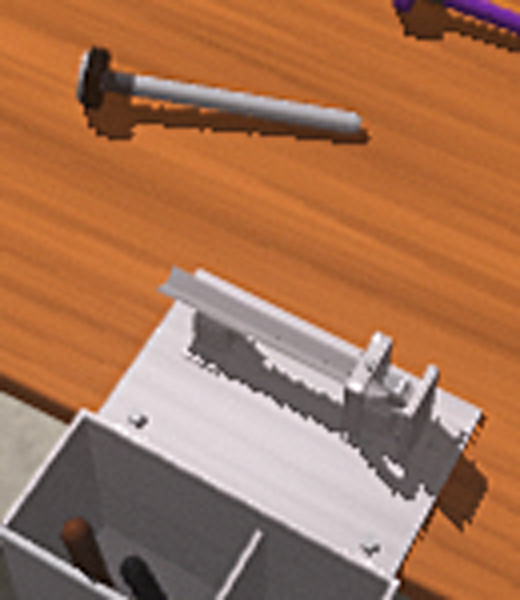

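View pics/c2.png

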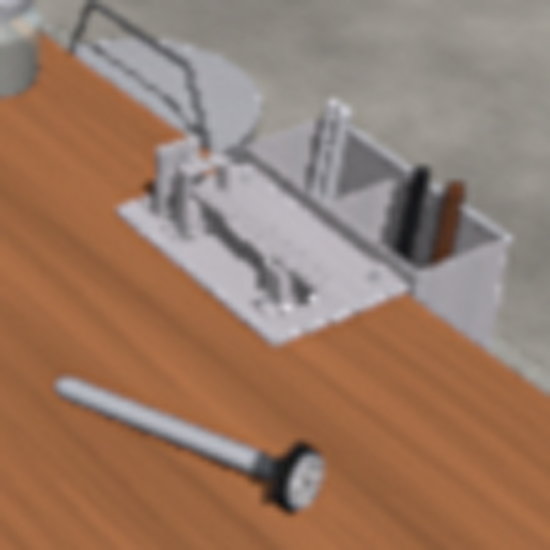

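The close crop confirms the silver sleeve with black hex guard and white dial. Its head is at scene (239,215) and its tip at (305,225). The groove mouth is at about (258,267) and the stop plate at about (321,293).

```bash
python3 - <<'E'
from h import *
a=load("s0");b=load("d0")
f=lambda u,v:(215+u/4,195+v/4)
g=lambda u,v:(250+u/5,140+v/5)
h=onz(a,*f(100,80),.019);t=onz(a,*f(358,121),.007)
print("head/tip",h,t,np.linalg.norm(t-h),np.degrees(np.arctan2(*(t-h)[[1,0]])))
h2=onz(b,*g(275,470),.019);t2=onz(b,*g(65,387),.007)
print("side",h2,t2)
m=onz(a,*f(170,280),.042)
# stop plate top corners: ~ (432,368)
s=onz(a,*f(432,368),.06)
print("mouth",m,"stop top",s,np.degrees(np.arctan2(*(s-m)[[1,0]])),np.linalg.norm(s-m))
# base plate corners near edge
for p in [(95,415),(185,300),(482,410),(400,580)]: print(onz(a,*f(*p),.003))
print(tri([(a,*f(432,368)),(b,*g(160,148))]))
w=get_state();print(q2R(w["tool_rot"]))
d=eyes.snapshot("wrist");print(d["T_tool_cam"],d["fx"],d["cx"],d["cy"])
E
```

```text
head/tip [ 0.49898046 -0.09635926  0.019     ] [0.44224313 0.06330751 0.007     ] 0.16987231226639346 109.56258741444458
side [ 0.49397871 -0.09200908  0.019     ] [0.44471952 0.05568365 0.007     ]
mouth [0.62083796 0.0272777  0.042     ] stop top [0.61173148 0.18665275 0.06      ] 93.27025149564946 0.1606466165124098
[0.69861726 0.02063759 0.003     ]
[0.60884057 0.02877964 0.003     ]
[0.59254163 0.2143411  0.003     ]
[0.7048979 0.2147493 0.003    ]
[0.61216673 0.18566356 0.05893899]
[[-9.06125991e-01  4.23006375e-01 -1.13850675e-03]
 [ 4.23007764e-01  9.06124616e-01 -1.61614247e-03]
 [ 3.47990421e-04 -1.94602589e-03 -9.99998046e-01]]
[[-1.21057184e-04 -9.54113783e-01 -2.99444275e-01  8.32078828e-02]
 [ 9.99999993e-01 -1.14358657e-04 -3.98939420e-05 -1.66919671e-04]
 [ 3.81931476e-06 -2.99444278e-01  9.54113790e-01 -2.01036565e-01]
 [ 0.00000000e+00  0.00000000e+00  0.00000000e+00  1.00000000e+00]] 371.99393483248167 285.55146150016844 212.65811086356348
```

Emit:
arm_command(moves=[{"twist":[0,0,0.114],"jaw":1},{"twist":[0,0,0.114],"jaw":1},{"twist":[0,0,0.114],"jaw":1},{"twist":[0,0,0.114],"jaw":1},{"twist":[0,0,0.114],"jaw":1}])

```text
invalid input at $.moves[0]: expected keys jaw, dp, twist
```

Emit:
arm_command(moves=[{"twist":[0,0,0.114],"jaw":1},{"twist":[0,0,0.11],"jaw":1},{"dp":[-4,0,0],"jaw":1},{"dp":[-4,0,0],"jaw":1},{"dp":[-4,0,0],"jaw":1}])

```text
invalid input at $.moves[0]: expected keys jaw, dp, twist
```

Emit:
arm_command(moves=[{"dp":[-4,0,0],"jaw":1},{"dp":[-4,0,0],"jaw":1},{"dp":[-4,0,0],"jaw":1},{"dp":[-4,0,0],"jaw":1},{"dp":[-4,0,0],"jaw":1}])

```text
invalid input at $.moves[0]: expected keys jaw, dp, twist
```

Emit:
arm_command(moves=[{"dp":[-4,0,0],"jaw":1},{"dp":[-4,0,0],"jaw":1},{"dp":[-4,0,0],"jaw":1},{"dp":[-4,0,0],"jaw":1},{"dp":[0,0,0],"jaw":1}])

```text
invalid input at $.moves[0]: expected keys jaw, dp, twist
```

Emit:
arm_command(moves=[{"jaw":1,"dp":[0,0,0],"twist":[0,0,0.114]},{"jaw":1,"dp":[0,0,0],"twist":[0,0,0.114]},{"jaw":1,"dp":[0,0,0],"twist":[0,0,0.114]},{"jaw":1,"dp":[0,0,0],"twist":[0,0,0.114]},{"jaw":1,"dp":[0,0,0],"twist":[0,0,0.114]}])

```text
t: 0.57
tcp_pos: [0.2629, 0.5643, 0.1811]
tool_rot: [-0.0, 0.493, 0.87, -0.003]
wrist_force: [0.9, -0.7, -0.7]
width: 0.087
```

Emit:
arm_command(moves=[{"jaw":1,"dp":[0,0,0],"twist":[0,0,0.114]},{"jaw":1,"dp":[0,0,0],"twist":[0,0,0.11]},{"jaw":1,"dp":[-4,0,0],"twist":[0,0,0]},{"jaw":1,"dp":[-4,0,0],"twist":[0,0,0]},{"jaw":1,"dp":[-4,0,0],"twist":[0,0,0]}])

```text
t: 0.98
tcp_pos: [0.2974, 0.4537, 0.1791]
tool_rot: [-0.001, 0.59, 0.807, -0.001]
wrist_force: [0.4, -0.7, 0.4]
width: 0.0866
```

Emit:
arm_command(moves=[{"jaw":1,"dp":[-4,0,0],"twist":[0,0,0]},{"jaw":1,"dp":[-4,0,0],"twist":[0,0,0]},{"jaw":1,"dp":[-4,0,0],"twist":[0,0,0]},{"jaw":1,"dp":[-4,0,0],"twist":[0,0,0]},{"jaw":1,"dp":[-4,0,0],"twist":[0,0,0]}])

```text
t: 1.4
tcp_pos: [0.358, 0.2549, 0.1783]
tool_rot: [-0.001, 0.588, 0.809, -0.002]
wrist_force: [0.3, -0.1, -1.5]
width: 0.0869
```

Emit:
arm_command(moves=[{"jaw":1,"dp":[-4,0,0],"twist":[0,0,0]},{"jaw":1,"dp":[-4,0,0],"twist":[0,0,0]},{"jaw":1,"dp":[-4,0,0],"twist":[0,0,0]},{"jaw":1,"dp":[-4,0,0],"twist":[0,0,0]},{"jaw":1,"dp":[0,0,0],"twist":[0,0,0]}])

```text
t: 1.82
tcp_pos: [0.4111, 0.0894, 0.179]
tool_rot: [0.002, 0.59, 0.807, -0.002]
wrist_force: [0.5, 1.4, -0.4]
width: 0.0873
```

Emit:
arm_command(moves=[{"jaw":1,"dp":[-3.8,0.7,0],"twist":[0,0,-0.01]},{"jaw":1,"dp":[-3.8,0.7,0],"twist":[0,0,-0.01]},{"jaw":1,"dp":[-3.8,0.7,0],"twist":[0,0,-0.01]},{"jaw":1,"dp":[-3.8,0.7,0],"twist":[0,0,0]},{"jaw":1,"dp":[0,0,0],"twist":[0,0,0]}])

```text
t: 2.23
tcp_pos: [0.4853, -0.0493, 0.1789]
tool_rot: [0.001, 0.579, 0.815, -0.002]
wrist_force: [0.3, 1.7, 0.5]
width: 0.0869
```

```bash
python3 - <<'E'
from h import *
snap("wrist","w1");crop("w1","w1b",0,0,560,420,1.4);s=get_state();print(s["tcp_pos"],s["joint_vel"].round(3),s["tool_rot"])
E
```

```text
[ 0.48243179 -0.04644857  0.17845164] [ 0.057 -0.027  0.08   0.024  0.033  0.021] [-0.00113682  0.57907543  0.81527127 -0.00176377]
```

View pics/w1b.png

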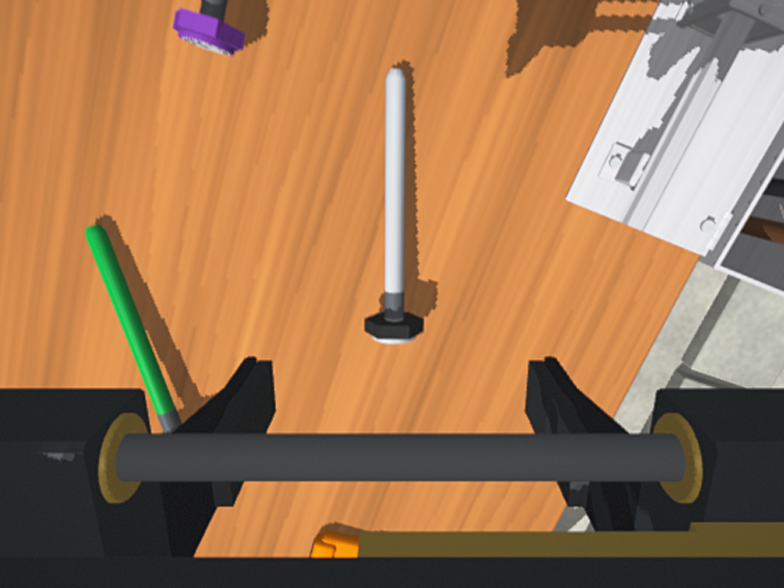

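The wrist view shows the silver thermometer nearly aligned with tool x, with its tip at (396,68)/1.4, guard at (394,322)/1.4 and a dark collar near (394,305)/1.4. The green decoy's tip is at (95,235)/1.4. The caddy is at upper right, with its mouth at (625,165)/1.4.

```bash
python3 - <<'E'
from h import *
d=load("w1")
P=lambda u,v,z:onz(d,u/1.4,v/1.4,z)
s=dict(p=np.array([0.48243,-0.04645,0.1785]));M=q2R([-0.00113682,0.57907543,0.81527127,-0.00176377])
tip=P(396,68,.011);col=P(394,292,.0225);hd=P(394,318,.019+.004)
u=(tip-hd);print(tip,col,hd,np.hypot(*u[:2]),np.degrees(np.arctan2(u[1],u[0])),"toolx",np.degrees(np.arctan2(M[1,0],M[0,0])))
for n,p in dict(tip=tip,col=col,hd=hd,gtip=P(95,235,.01),gmid=P(170,420,.02),mouth=P(625,165,.04),jawL=0).items():
    if np.ndim(p): print(n,(M.T@(p-s["p"])*100).round(2))
E
```

```text
[0.4417606  0.06614252 0.011     ] [ 0.48923083 -0.07516521  0.0225    ] [ 0.49563487 -0.093727    0.023     ] 0.16870299134519554 108.62324993294202 toolx 109.22876442712338
tip [11.97 -0.06 16.75]
col [-2.93 -0.24 15.6 ]
hd [-4.9  -0.25 15.55]
gtip [  0.96 -21.7   16.94]
gmid [-13.5  -17.84  15.93]
mouth [ 6.01 14.42 13.79]
```

Emit:
arm_command(moves=[{"jaw":0.1,"dp":[-1.0,-0.1,3],"twist":[0,0,0.01]},{"jaw":0.1,"dp":[-1.0,-0.1,3.5],"twist":[0,0,0]},{"jaw":0.1,"dp":[0,0,3.5],"twist":[0,0,0]},{"jaw":0.1,"dp":[0,0,3],"twist":[0,0,0]},{"jaw":0.1,"dp":[0,0,0],"twist":[0,0,0]}])

```text
t: 2.7
tcp_pos: [0.4887, -0.0638, 0.0467]
tool_rot: [0.002, 0.584, 0.812, 0.0]
wrist_force: [-0.5, 0.4, 0.3]
width: 0.0614
```

```bash
cat >> h.py <<'E'
def rel(p):
    s=get_state();return (q2R(s["tool_rot"]).T@(np.array(p)-s["tcp_pos"])*100).round(2)
E
python3 - <<'E'
from h import *
s=get_state();print(s["tcp_pos"],s["width"],q2R(s["tool_rot"]).round(3),s["wrist_force"])
u=np.array([0.4417606-0.49563487,0.06614252+0.093727]);u/=np.linalg.norm(u)
tip=np.array([0.4417606,0.06614252]);g=tip-0.140*u
print(rel([g[0],g[1],0.007]))
E
```

```text
[ 0.48872624 -0.06375468  0.04673677] 0.061404147700912036 [[-0.319  0.948  0.003]
 [ 0.948  0.319 -0.002]
 [-0.003  0.002 -1.   ]] [-0.47744136  0.38523903  0.29101144]
[-0.18 -0.31  3.97]
```

Emit:
arm_command(moves=[{"jaw":0.1,"dp":[-0.2,-0.3,2],"twist":[0,0,0]},{"jaw":0.1,"dp":[0,0,1.6],"twist":[0,0,0]},{"jaw":0.1,"dp":[0,0,0.2],"twist":[0,0,0]},{"jaw":0.1,"dp":[0,0,0],"twist":[0,0,0]}])

```text
t: 3.03
tcp_pos: [0.4848, -0.0619, 0.0096]
tool_rot: [-0.001, 0.582, 0.813, -0.0]
wrist_force: [-0.8, 1.1, 0.6]
width: 0.0484
```

```bash
python3 - <<'E'
from h import *
s=get_state();print(s["tcp_pos"],s["width"],s["wrist_force"])
print(rel([0.4417606+.14*.3194,0.06614252-.14*.9477,0.007]))
E
```

```text
[ 0.4847777  -0.06189047  0.0095985 ] 0.04836189902980095 [-0.83097548  1.14224696  0.58520745]
[-0.49  0.01  0.26]
```

Emit:
arm_command(moves=[{"jaw":0,"dp":[-0.4,0,0.25],"twist":[0,0,0]},{"jaw":-0.4,"dp":[0,0,0],"twist":[0,0,0]},{"jaw":-1,"dp":[0,0,0],"twist":[0,0,0]},{"jaw":-1,"dp":[0,0,0],"twist":[0,0,0]},{"jaw":-1,"dp":[0,0,0],"twist":[0,0,0]}], grip_force=30)

```text
t: 3.45
tcp_pos: [0.4895, -0.0655, 0.0127]
tool_rot: [0.004, 0.581, 0.814, 0.001]
wrist_force: [0.2, 0.2, -0.4]
width: 0.0248
```

Emit:
arm_command(moves=[{"jaw":-1,"dp":[0,0,0],"twist":[0,0,0]},{"jaw":-1,"dp":[0,0,0],"twist":[0,0,0]},{"jaw":-1,"dp":[0,0,0],"twist":[0,0,0]},{"jaw":-1,"dp":[0,0,0],"twist":[0,0,0]},{"jaw":-1,"dp":[0,0,0],"twist":[0,0,0]}])

```text
t: 3.87
tcp_pos: [0.4903, -0.0659, 0.014]
tool_rot: [0.005, 0.581, 0.814, 0.001]
wrist_force: [0.3, 0.7, 1.1]
width: 0.0013
```

```bash
python3 - <<'E'
from h import *
snap("wrist","w2");snap("scene","s2");snap("side","d2")
crop("s2","x1",210,180,330,260,4);crop("d2","x2",230,190,350,270,4)
a=cv2.imread("pics/w2.png")[:300];a=cv2.resize(a,(480,257))
cv2.imwrite("pics/m2.png",np.vstack([np.hstack([cv2.imread("pics/x1.png")[:,:400],cv2.imread("pics/x2.png")[:,:400]]),np.hstack([a,np.zeros((257,320,3),np.uint8)])]))
s=get_state();print(s["tcp_pos"],s["width"],s["wrist_force"])
E
```

```text
[ 0.49023614 -0.06590628  0.01394618] 0.0006511924822420673 [-0.24171268  0.72389812 -0.62813284]
```

View pics/m2.png

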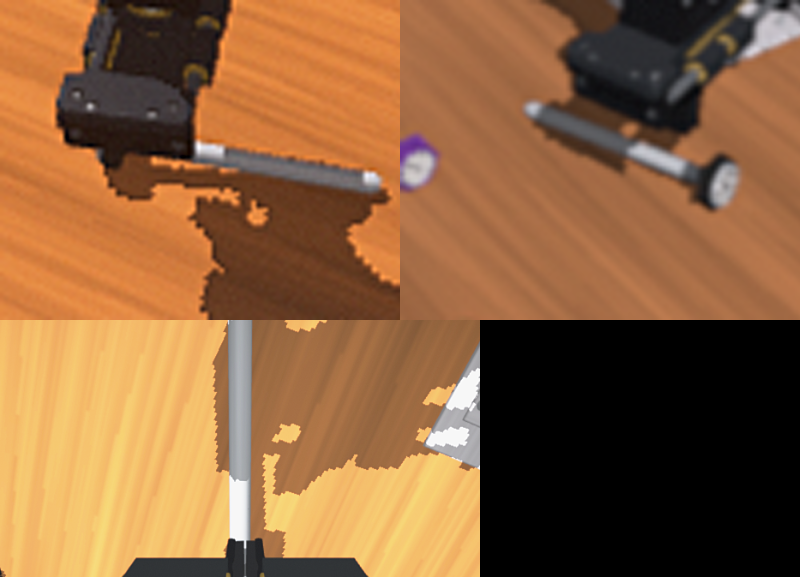

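```bash
python3 - <<'E'
from h import *
d=load("w2");s=get_state()
print("tcp proj",proj(d,s["tcp_pos"]), "sleeve axis there",proj(d,[0.4865,-0.0665,0.0168]))
for n in("s2","d2"):
    print(n,proj(load(n),s["tcp_pos"]),proj(load(n),[0.4865,-0.0665,0.0168]))
crop("w2","y1",200,180,380,320,3)
crop("d2","y2",265,185,345,255,5);crop("s2","y3",215,180,285,250,5)
Y=[cv2.imread(f"pics/y{i}.png") for i in(1,2,3)]
c=np.zeros((600,800,3),np.uint8)
c[:300,:400]=Y[1][50:350];c[:300,400:750]=Y[2][50:350];c[300:600,:540]=Y[0][120:420]
cv2.imwrite("pics/m3.png",c)
E
```

```text
tcp proj (np.float64(286.34098952589176), np.float64(245.0153068933772)) sleeve axis there (np.float64(279.90668801000845), np.float64(245.9143132656901))
s2 (np.float64(251.89333894936382), np.float64(218.15501702638454)) (np.float64(252.36144481545435), np.float64(216.39736947304445))
d2 (np.float64(298.42515232246325), np.float64(231.02997506585666)) (np.float64(297.61582791280824), np.float64(230.8789388268481))
```

View pics/m3.png

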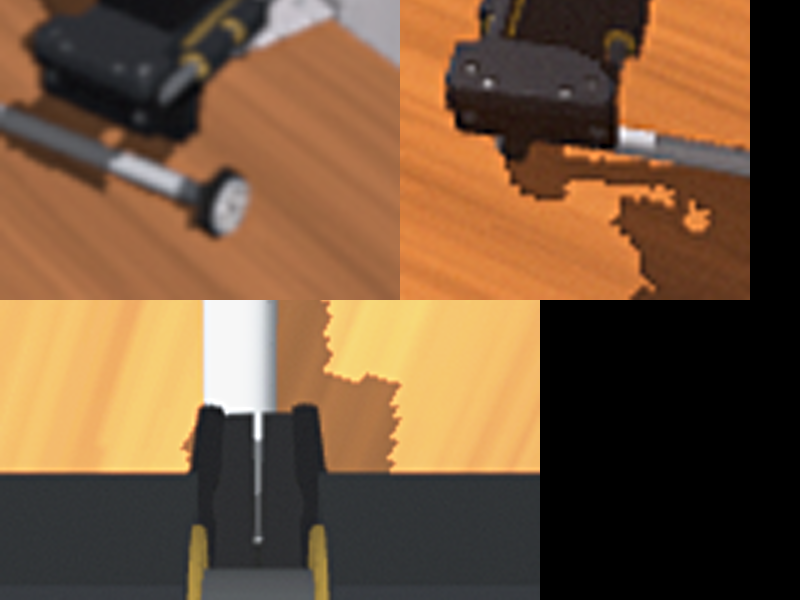

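The closed fingers sit above the sleeve. In the wrist view their tips appear at about v=257, where the reported TCP projects to v=245. The hand is really about 3 cm higher than the reported TCP suggests. I'll reopen and feel downward carefully.

Emit:
arm_command(moves=[{"jaw":0,"dp":[0,-0.3,0],"twist":[0,0,0]},{"jaw":0,"dp":[0,0,0],"twist":[0,0,0]},{"jaw":0,"dp":[0,0,0],"twist":[0,0,0]},{"jaw":0,"dp":[0,0,0],"twist":[0,0,0]},{"jaw":0,"dp":[0,0,0],"twist":[0,0,0]}])

```text
t: 4.43
tcp_pos: [0.4866, -0.0669, 0.0136]
tool_rot: [0.004, 0.581, 0.814, 0.001]
wrist_force: [-0.2, -0.2, 0.7]
width: 0.0259
```

Emit:
arm_command(moves=[{"jaw":0,"dp":[0,0,0.5],"twist":[0,0,0]},{"jaw":0,"dp":[0,0,0.4],"twist":[0,0,0]},{"jaw":0,"dp":[0,0,0],"twist":[0,0,0]}])

```text
t: 4.68
tcp_pos: [0.487, -0.0671, 0.004]
tool_rot: [0.005, 0.581, 0.814, 0.001]
wrist_force: [0.0, 0.8, -0.0]
width: 0.0414
```

```bash
python3 - <<'E'
from h import *
snap("wrist","w3")
s=get_state();print(s)
crop("w3","y1",180,130,390,290,3)
E
```

```text
{'t': 4.7333, 'qpos': array([-3.64705344e-01,  6.58577962e-01,  1.91183686e+00,  4.77857802e-04,
        5.61393567e-01, -6.95620346e-01]), 'joint_vel': array([-0.00056917, -0.00752801, -0.00322753,  0.00163148,  0.0084604 ,
       -0.00062905]), 'effort': array([-1.40638740e-02, -3.83672762e+01, -6.42284274e+00,  1.90194184e-02,
        1.32642448e-02,  4.19996595e-04]), 'tcp_pos': array([ 0.48710833, -0.06706217,  0.00417356]), 'tool_rot': array([0.00470126, 0.58114401, 0.81378602, 0.00135916]), 'wrist_force': array([-0.95629516, -0.61414349,  0.12515277]), 'torque': array([-0.0648333 ,  0.02992821,  0.03530789]), 'width': 0.04241722271782908}
```

View pics/y1.png

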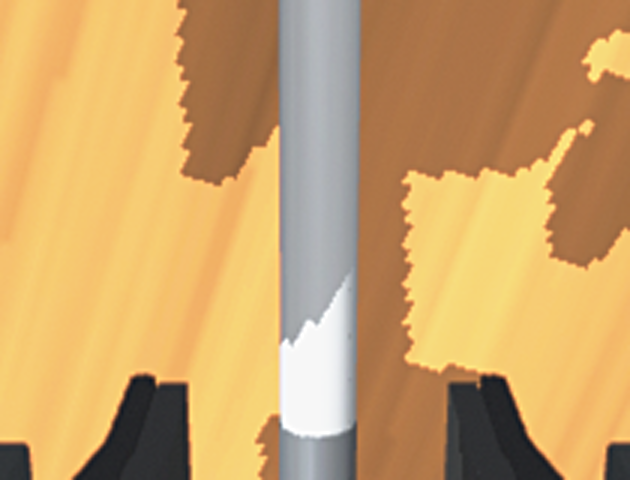

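At matching rows the sleeve (25 px wide) is about 22 mm farther from the camera than the fingertips. The tips are therefore about 3.4 cm above the reported TCP, and I go down by that much while feeling for contact.

Emit:
arm_command(moves=[{"jaw":0,"dp":[0,0,0.8],"twist":[0,0,0]},{"jaw":0,"dp":[0,0,0.8],"twist":[0,0,0]},{"jaw":0,"dp":[0,0,0.4],"twist":[0,0,0]},{"jaw":0,"dp":[0,0,0],"twist":[0,0,0]}])

```text
t: 5.07
tcp_pos: [0.4874, -0.0671, -0.0181]
tool_rot: [0.005, 0.581, 0.814, 0.001]
wrist_force: [1.1, 0.4, 0.1]
width: 0.0431
```

Emit:
arm_command(moves=[{"jaw":0,"dp":[0,0,0.3],"twist":[0,0,0]},{"jaw":0,"dp":[0,0,0.3],"twist":[0,0,0]},{"jaw":0,"dp":[0,0,0],"twist":[0,0,0]}])

```text
t: 5.32
tcp_pos: [0.487, -0.067, -0.0255]
tool_rot: [0.004, 0.581, 0.814, 0.001]
wrist_force: [-0.6, 0.1, -0.3]
width: 0.0439
```

```bash
python3 - <<'E'
from h import *
snap("wrist","w4");snap("side","d4")
s=get_state();print(s["tcp_pos"],s["tool_rot"],s["wrist_force"],s["width"])
E
```

```text
[ 0.48725424 -0.06706742 -0.02506443] [0.00429238 0.58109927 0.8138204  0.00125023] [ 0.71049424  0.17359138 -0.36164189] 0.04341260462401465
```

Emit:
arm_command(moves=[{"jaw":0,"dp":[0,0,0.2],"twist":[0,0,0]},{"jaw":-0.5,"dp":[0,0,0],"twist":[0,0,0]},{"jaw":-1,"dp":[0,0,0],"twist":[0,0,0]},{"jaw":-1,"dp":[0,0,0],"twist":[0,0,0]},{"jaw":-1,"dp":[0,0,0],"twist":[0,0,0]}], grip_force=35)

```text
t: 5.83
tcp_pos: [0.4879, -0.0673, -0.0265]
tool_rot: [0.005, 0.581, 0.814, 0.001]
wrist_force: [0.1, -0.5, 0.6]
width: 0.0247
```

Emit:
arm_command(moves=[{"jaw":-1,"dp":[0,0,0],"twist":[0,0,0]},{"jaw":-1,"dp":[0,0,0],"twist":[0,0,0]},{"jaw":-1,"dp":[0,0,0],"twist":[0,0,0]},{"jaw":-1,"dp":[0,0,0],"twist":[0,0,0]}])

```text
t: 6.17
tcp_pos: [0.4881, -0.0673, -0.0262]
tool_rot: [0.005, 0.581, 0.814, 0.002]
wrist_force: [0.4, -0.0, -0.9]
width: 0.0125
```

```bash
python3 - <<'E'
from h import *
snap("wrist","w4")
s=get_state();print(s["tcp_pos"],s["tool_rot"],s["wrist_force"],s["width"])
crop("w4","y4",180,130,390,290,3)
E
```

```text
[ 0.48804716 -0.06728268 -0.02625929] [0.00539027 0.58110956 0.81380599 0.00156305] [ 0.1031188   0.48360993 -2.21804054] 0.013229786200322342
```

Emit:
arm_command(moves=[{"jaw":-1,"dp":[0,0,0],"twist":[0,0,0]},{"jaw":-1,"dp":[0,0,-1],"twist":[0,0,0]},{"jaw":-1,"dp":[0,0,-2],"twist":[0,0,0]},{"jaw":-1,"dp":[0,0,-3],"twist":[0,0,0]},{"jaw":-1,"dp":[0,0,-3],"twist":[0,0,0]}])

```text
t: 6.63
tcp_pos: [0.482, -0.0654, 0.0621]
tool_rot: [-0.002, 0.581, 0.814, -0.001]
wrist_force: [0.5, -0.1, -2.0]
width: 0.0129
```

Emit:
arm_command(moves=[{"jaw":-1,"dp":[0,0,-2],"twist":[0,0,0]},{"jaw":-1,"dp":[0,0,0],"twist":[0,0,0]}])

```text
t: 6.8
tcp_pos: [0.4847, -0.0663, 0.0886]
tool_rot: [0.002, 0.581, 0.814, 0.001]
wrist_force: [0.7, -0.6, -1.5]
width: 0.0127
```

```bash
python3 - <<'E'
from h import *
snap("wrist","w5");snap("side","d5");snap("scene","s5")
s=get_state();print(s["tcp_pos"],s["tool_rot"],s["wrist_force"],s["width"])
a=cv2.resize(cv2.imread("pics/w5.png"),None,fx=.9,fy=.9)[:, :]
c=np.zeros((600,800,3),np.uint8);c[:378,:504]=a
crop("d5","y2",260,150,360,240,2.9);crop("s5","y3",215,170,345,310,4)
y=cv2.imread("pics/y2.png");c[:y.shape[0],504:504+y.shape[1]]=y[:, :296]
cv2.imwrite("pics/m5.png",c)
# caddy estimates
y3=cv2.imread("pics/y3.png")
E
```

```text
[ 0.48200205 -0.06534714  0.08471905] [-1.34337328e-03  5.81119198e-01  8.13817273e-01 -3.44623804e-04] [-0.00610381  0.42077619 -1.48013027] 0.012655408473488816
```

View pics/m5.png

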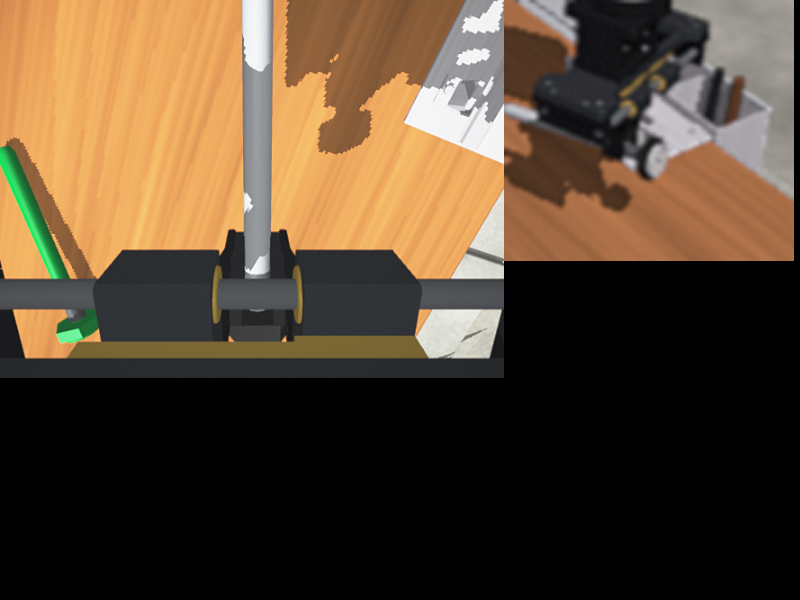

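The thermometer is held, with width steady at about 12.7 mm and the head clear of the shelf. Next I go beside and above the caddy for one look at the groove.

Emit:
arm_command(moves=[{"jaw":-1,"dp":[0,0,-3],"twist":[0,0,0]},{"jaw":-1,"dp":[1.5,1,-3],"twist":[0,0,0.087]},{"jaw":-1,"dp":[2.5,2,-2],"twist":[0,0,0.087]},{"jaw":-1,"dp":[2.5,2.5,0],"twist":[0,0,0.087]},{"jaw":-1,"dp":[2.5,2.5,0],"twist":[0,0,0]}])

```text
t: 7.37
tcp_pos: [0.5358, 0.0361, 0.1582]
tool_rot: [-0.013, 0.69, 0.723, -0.007]
wrist_force: [0.5, 0.1, -2.1]
width: 0.0132
```

Emit:
arm_command(moves=[{"jaw":-1,"dp":[2.5,2,0],"twist":[0,0,0]},{"jaw":-1,"dp":[1,0.5,0],"twist":[0,0,0]},{"jaw":-1,"dp":[0,0,0],"twist":[0,0,0]},{"jaw":-1,"dp":[0,0,0],"twist":[0,0,0]}])

```text
t: 7.7
tcp_pos: [0.5603, 0.0787, 0.1512]
tool_rot: [-0.016, 0.688, 0.725, -0.01]
wrist_force: [0.6, -0.2, -1.1]
width: 0.0131
```

```bash
python3 - <<'E'
from h import *
snap("wrist","w6")
s=get_state();print(s["tcp_pos"],s["tool_rot"],s["wrist_force"],s["width"],np.abs(s["joint_vel"]).max())
d=load("w6");M=q2R(s["tool_rot"]);print(M.round(3))
print(proj(d,[.621,.027,.042]),proj(d,[.612,.186,.06]))
E
```

```text
[0.55965773 0.07848696 0.15099481] [-0.01648576  0.68862534  0.72486292 -0.00985435] [-1.42105218  0.77987564 -1.21240061] 0.013262919799081741 0.025377629200311252
[[-0.051  0.998 -0.037]
 [ 0.999  0.051  0.008]
 [ 0.01  -0.037 -0.999]]
(np.float64(354.7927118373102), np.float64(257.3511308837442)) (np.float64(369.1028046811429), np.float64(66.14349649302355))
```

```bash
python3 - <<'E'
from h import *
crop("w6","a",310,30,410,180,4);crop("w6","b",300,140,400,290,4)
cv2.imwrite("pics/m6.png",np.hstack([cv2.imread("pics/a.png"),cv2.imread("pics/b.png")]))
E
```

```text
(no output)
```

View pics/m6.png

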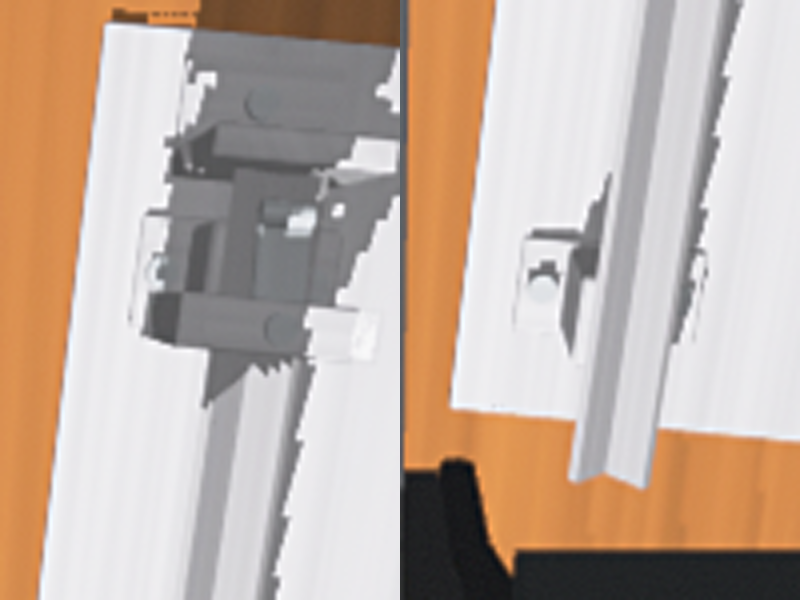

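The mouth lips are at w6 px (342.5,260) and (361,262) and the valley at (351,258). The bridge's near top edge runs (354.5,116)–(404,120.5), and the top left corner of the stop's face is near (363,69). Next I fit the caddy pose.

```bash
cat > fit.py <<'E'
from h import *
from scipy.optimize import least_squares
d=load("w6")
pts=[((-8,-95,42),(342.5,260)),((8,-95,42),(361.2,262)),((0,-95,35),(351,258)),((-19,31,61),(354.5,116.2)),((19,31,61),(404,120.5)),((-17,65,60),(362.8,68.8))]
line=[(369.2,140),(369.5,130),(364,180)]
def W(P,c): 
    x,y,t=P;cs,sn=np.cos(t),np.sin(t);c=np.array(c)/1000
    return [x+c[0]*cs-c[1]*sn,y+c[0]*sn+c[1]*cs,c[2]]
def res(P):
    r=[]
    for c,uv in pts: r+=list(np.array(proj(d,W(P,c)))-uv)
    a=np.array(proj(d,W(P,(0,-95,35))));b=np.array(proj(d,W(P,(0,31,35))));n=np.array([-(b-a)[1],(b-a)[0]]);n/=np.linalg.norm(n)
    r+=[n@(np.array(q)-a) for q in line];return r
f=least_squares(res,[.616,.122,.07]);P=f.x
if __name__=="__main__":
    print(P,np.degrees(P[2])+90,np.round(f.fun,1))
    for n in("s0","d0"):print(n,[np.round(proj(load(n),W(P,c)),1).tolist() for c in[(0,-95,42),(-17,65,60),(-19,31,61)]])
    s=get_state();M=q2R(s["tool_rot"])
    # held sleeve tip: expected lay grip point, groove y = 27-141
    for y in(-114,):print("lay grip world",W(P,(0,y,45)))
    # needed rotation: tool -> desired axes
    t=P[2]+np.pi/2;x=np.array([np.cos(t),np.sin(t),0]);D=np.column_stack([x,np.cross([0,0,-1],x),[0,0,-1]])
    print("twist",R.from_matrix(M.T@D).as_rotvec().round(4),"rel",rel(W(P,(-40,-114,100))))
E
python3 fit.py
```

```text
[ 0.62241201  0.1184219  -0.03641744] 87.91343436809548 [ 0.8 -0.1 -0.3 -0.4  0.1 -0.4 -0.6  0.1  0.1  0.5  0.2 -0.   0.2 -1.
  1.1]
s0 [[256.5, 263.7], [322.6, 285.1], [309.2, 277.3]]
d0 [[312.8, 195.0], [280.9, 169.8], [286.1, 174.2]]
lay grip world [np.float64(0.6182613408986751), np.float64(0.004497484766142187), np.float64(0.045)]
twist [-0.0374 -0.0087  0.0877] rel [-7.39  1.68  4.96]
```

The fit residuals are under about 1 px and agree with the scene camera. Next I hover level over the groove, with the tip 40 mm short of home and the axis 30 mm above its laid height.

```bash
cat > go.py <<'E'
from fit import *
import sys
def target(gx,gy,gz,tilt=.07,off=.043):
    t=P[2]+np.pi/2;x=np.array([np.cos(t),np.sin(t),0]);D=np.column_stack([x,np.cross([0,0,-1],x),[0,0,-1]])@R.from_rotvec([0,tilt,0]).as_matrix()
    s=get_state();M=q2R(s["tool_rot"]);T=np.array(W(P,(gx,gy,gz)))+off*D[:,2]
    print("twist",R.from_matrix(M.T@D).as_rotvec().round(3),"rel cm (current axes)",rel(T),"in D axes",(D.T@(T-s["tcp_pos"])*100).round(2),"F",s["wrist_force"].round(1),"w",s["width"].round(4))
if __name__=="__main__": target(*map(float,sys.argv[1:]))
E
python3 go.py 0 -116 75
```

```text
Traceback (most recent call last):
  File "go.py", line 7, in <module>
    if __name__=="__main__": target(*map(float,sys.argv[1:]))
                             ~~~~~~^^^^^^^^^^^^^^^^^^^^^^^^^^
  File "go.py", line 6, in target
    print("twist",R.from_matrix(M.T@D).as_rotvec().round(3),"rel cm (current axes)",rel(T),"in D axes",(D.T@(T-s["tcp_pos"])*100).round(2),"F",s["wrist_force"].round(1),"w",s["width"].round(4))
                                                                                                                                                                             ^^^^^^^^^^^^^^^^
AttributeError: 'float' object has no attribute 'round'
```

```bash
sed -i 's/s\["width"\].round(4)/round(s["width"],4)/' go.py; python3 go.py 0 -116 75
```

```text
twist [-0.04   0.061  0.086] rel cm (current axes) [-7.71  5.92 11.6 ] in D axes [-7.89  6.13 11.36] F [-1.4  0.8 -1.2] w 0.0133
```

Emit:
arm_command(moves=[{"jaw":-1,"dp":[0,0,0],"twist":[-0.04,0.061,0.086]},{"jaw":-1,"dp":[-2.6,2,1],"twist":[0,0,0]},{"jaw":-1,"dp":[-2.6,2,2],"twist":[0,0,0]},{"jaw":-1,"dp":[-2.6,2,2],"twist":[0,0,0]},{"jaw":-1,"dp":[0,0,2.5],"twist":[0,0,0]}])

```text
t: 8.17
tcp_pos: [0.6134, -0.004, 0.0701]
tool_rot: [-0.023, 0.721, 0.692, 0.025]
wrist_force: [1.2, 0.5, 0.2]
width: 0.0128
```

Emit:
arm_command(moves=[{"jaw":-1,"dp":[0,0,1.5],"twist":[0,0,0]},{"jaw":-1,"dp":[0,0,0],"twist":[0,0,0]},{"jaw":-1,"dp":[0,0,0],"twist":[0,0,0]}])

```text
t: 8.42
tcp_pos: [0.6052, -0.0092, 0.0474]
tool_rot: [-0.03, 0.724, 0.688, 0.02]
wrist_force: [0.0, 1.5, 0.3]
width: 0.0129
```

```bash
python3 go.py 0 -116 75
```

```text
twist [-0.015 -0.001 -0.015] rel cm (current axes) [1.42 1.26 1.61] in D axes [1.4  1.25 1.63] F [0.  1.5 0.3] w 0.0129
```

Emit:
arm_command(moves=[{"jaw":-1,"dp":[0.7,0.6,0.5],"twist":[-0.015,0,-0.015]},{"jaw":-1,"dp":[0.7,0.6,0.8],"twist":[0,0,0]},{"jaw":-1,"dp":[0,0,0],"twist":[0,0,0]},{"jaw":-1,"dp":[0,0,0],"twist":[0,0,0]}])

```text
t: 8.75
tcp_pos: [0.6183, 0.0054, 0.037]
tool_rot: [-0.023, 0.72, 0.694, 0.027]
wrist_force: [-0.2, 0.7, 0.1]
width: 0.0128
```

```bash
python3 go.py 0 -116 75; python3 - <<'E'
from fit import *
s=get_state();print(s["tcp_pos"],s["tool_rot"])
snap("scene","s7");snap("side","d7");snap("wrist","w7")
crop("s7","a",230,235,330,305,4);crop("d7","b",265,150,345,220,5);crop("w7","c",230,0,350,270,2)
c=np.zeros((600,800,3),np.uint8)
a,b,w=[cv2.imread(f"pics/{k}.png") for k in"abc"]
c[:280,:400]=a;c[:350,400:800]=b;c[300:600,:400]=cv2.resize(cv2.imread("pics/w7.png")[0:225,130:430],(400,300))
crop("w7","c",260,0,320,120,4);w=cv2.imread("pics/c.png");c[350:600,400:640]=w[:250]
cv2.imwrite("pics/m7.png",c)
for n in("s7","d7"):print(n,[np.round(proj(load(n),W(P,q)),1).tolist() for q in[(0,-117-28,75),(0,25,75),(0,-116,75)]])
E
```

```text
twist [ 0.003 -0.001 -0.   ] rel cm (current axes) [-0.03  0.    0.49] in D axes [-0.03  0.    0.49] F [-0.2  0.7  0.1] w 0.0128
[0.61826527 0.00543058 0.03697783] [-0.02338775  0.71954804  0.69353945  0.02658319]
s7 [[237.3, 246.7], [303.0, 279.5], [248.0, 252.1]]
d7 [[323.4, 194.2], [291.8, 169.9], [317.6, 189.8]]
```

View pics/m7.png

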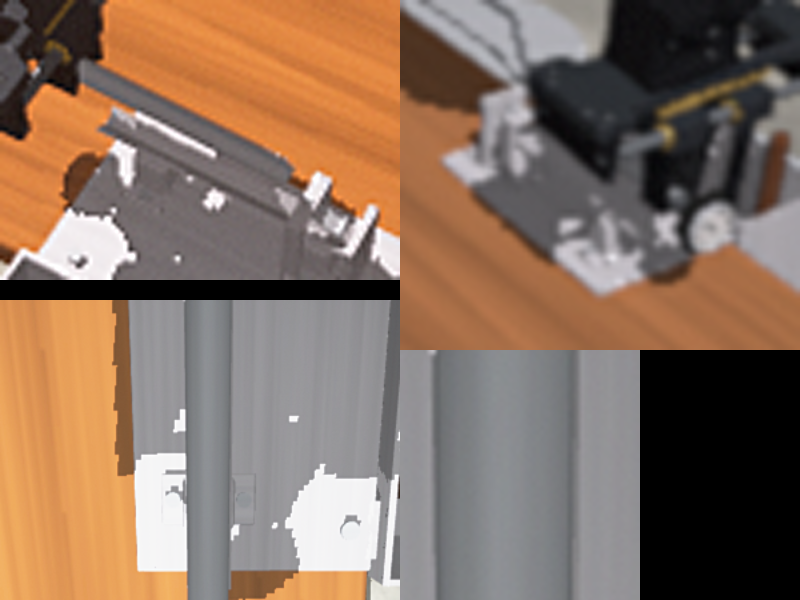

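The rod tip at scene (303.2,277) matches the prediction to within about 1 px, and the rod runs parallel above the groove, short of the bridge. I lower it.

Emit:
arm_command(moves=[{"jaw":-1,"dp":[0,0,0.9],"twist":[0,0,0]},{"jaw":-1,"dp":[0,0,0.9],"twist":[0,0,0]},{"jaw":-1,"dp":[0,0,0.9],"twist":[0,0,0]},{"jaw":-1,"dp":[0,0,0],"twist":[0,0,0]}])

```text
t: 9.23
tcp_pos: [0.6193, 0.0074, 0.0092]
tool_rot: [-0.022, 0.719, 0.694, 0.027]
wrist_force: [-0.2, 0.2, -0.9]
width: 0.0129
```

```bash
python3 go.py 0 -116 45
```

```text
twist [0.006 0.    0.   ] rel cm (current axes) [-0.24 -0.1   0.7 ] in D axes [-0.24 -0.09  0.7 ] F [-0.2  0.2 -0.9] w 0.0129
```

Emit:
arm_command(moves=[{"jaw":-1,"dp":[-0.2,-0.1,0.25],"twist":[0,0,0]},{"jaw":-1,"dp":[0,0,0.2],"twist":[0,0,0]},{"jaw":-1,"dp":[0,0,0],"twist":[0,0,0]}])

```text
t: 9.48
tcp_pos: [0.6179, 0.0057, 0.0028]
tool_rot: [-0.023, 0.72, 0.694, 0.027]
wrist_force: [0.2, 0.3, 0.7]
width: 0.0127
```

Emit:
arm_command(moves=[{"jaw":-1,"dp":[0,0,0.12],"twist":[0,0,0]},{"jaw":-1,"dp":[0,0,0],"twist":[0,0,0]}])

```text
t: 9.65
tcp_pos: [0.6191, 0.0055, 0.002]
tool_rot: [-0.022, 0.72, 0.693, 0.028]
wrist_force: [-0.4, -0.4, -0.4]
width: 0.0128
```

```bash
python3 go.py 0 -116 45
```

```text
twist [ 0.007 -0.001 -0.001] rel cm (current axes) [ 0.   -0.08 -0.01] in D axes [ 0.   -0.08 -0.01] F [-0.4 -0.4 -0.4] w 0.0128
```

Emit:
arm_command(moves=[{"jaw":-1,"dp":[0,0,0.15],"twist":[0,0,0]},{"jaw":-1,"dp":[0,0,0.0],"twist":[0,0,0]}])

```text
t: 9.82
tcp_pos: [0.6191, 0.0054, 0.0016]
tool_rot: [-0.022, 0.72, 0.693, 0.028]
wrist_force: [-1.4, 1.2, 2.4]
width: 0.013
```

Emit:
arm_command(moves=[{"jaw":-1,"dp":[0,0,0.1],"twist":[0,0,0]},{"jaw":-1,"dp":[0,0,0.1],"twist":[0,0,0]}])

```text
t: 9.98
tcp_pos: [0.6193, 0.0053, 0.0009]
tool_rot: [-0.021, 0.719, 0.694, 0.028]
wrist_force: [-2.1, 0.1, 7.4]
width: 0.0129
```

```bash
python3 go.py 0 -116 45;python3 -c "
from h import *
s=get_state();print(s['tcp_pos'],s['wrist_force'],s['torque'],s['effort'])"
```

```text
twist [ 0.008 -0.     0.   ] rel cm (current axes) [ 0.02 -0.1  -0.12] in D axes [ 0.02 -0.1  -0.12] F [-2.1  0.1  7.4] w 0.0129
[0.61926443 0.00533263 0.00091489] [-2.13059992  0.07326289  7.35197914] [-0.0091668   0.34135418  0.04472626] [  0.40992661 -43.20116043 -10.73841333   0.30490684  -0.44136886
   0.05019603]
```

Contact is felt, at about +7 N upward. The sleeve is seated, so I ease off and release.

Emit:
arm_command(moves=[{"jaw":-1,"dp":[0,-0.08,-0.08],"twist":[0,0,0]},{"jaw":-0.7,"dp":[0,0,0],"twist":[0,0,0]},{"jaw":-0.4,"dp":[0,0,0],"twist":[0,0,0]},{"jaw":-0.1,"dp":[0,0,0],"twist":[0,0,0]},{"jaw":-0.1,"dp":[0,0,0],"twist":[0,0,0]}])

```text
t: 10.4
tcp_pos: [0.6187, 0.0053, 0.0015]
tool_rot: [-0.021, 0.72, 0.694, 0.028]
wrist_force: [0.4, 0.3, -0.2]
width: 0.0259
```

Emit:
arm_command(moves=[{"jaw":-0.1,"dp":[0,0,0],"twist":[0,0,0]},{"jaw":-0.1,"dp":[0,0,0],"twist":[0,0,0]},{"jaw":-0.1,"dp":[0,0,0],"twist":[0,0,0]}])

```text
t: 10.65
tcp_pos: [0.6183, 0.0055, 0.0008]
tool_rot: [-0.021, 0.719, 0.694, 0.028]
wrist_force: [0.4, -0.0, -0.4]
width: 0.0375
```

```bash
python3 go.py 0 -116 45; python3 - <<'E'
from fit import *
snap("side","d8");snap("scene","s8")
# compare sleeve tip/dial blobs: white dial in side before/after
d=load("d8")["pixels"][150:230,300:350].astype(int)
m=(d.min(2)>200).astype(np.uint8);n,l,st,c=cv2.connectedComponentsWithStats(m)
for i in range(1,n):
    if st[i,4]>8:print(st[i,4],c[i]+[300,150])
# dial centre expected: axis pos y=25-170-14
for y in(25-184,):print(proj(load("d8"),W(P,(0,y,45))),proj(load("s8"),W(P,(0,25,45))))
E
```

```text
twist [0.008 0.    0.   ] rel cm (current axes) [ 0.01  0.   -0.13] in D axes [ 0.01  0.   -0.13] F [ 0.4 -0.  -0.4] w 0.0375
(np.float64(325.3746487876578), np.float64(204.1890568316561)) (np.float64(302.41377762652525), np.float64(286.2443299131237))
```

Emit:
arm_command(moves=[{"jaw":-0.1,"dp":[0,0,-1],"twist":[0,0,0]},{"jaw":-0.1,"dp":[0,0,-2],"twist":[0,0,0]},{"jaw":-0.1,"dp":[0,0,-2.5],"twist":[0,0,0]},{"jaw":-0.1,"dp":[0,0,-2.5],"twist":[0,0,0]},{"jaw":-1,"dp":[0,0,-1],"twist":[0,-0.07,0]}])

```text
t: 11.17
tcp_pos: [0.6146, -0.0034, 0.0921]
tool_rot: [-0.0, 0.721, 0.693, -0.0]
wrist_force: [0.9, -0.5, 0.7]
width: 0.0366
```

Emit:
arm_command(moves=[{"jaw":-1,"dp":[-2,0,0],"twist":[0,0,0]},{"jaw":-1,"dp":[-3,0,0],"twist":[0,0,0]},{"jaw":-1,"dp":[-1.5,0,0],"twist":[0,0,0]},{"jaw":-1,"dp":[0,0,0],"twist":[0,0,0]},{"jaw":-1,"dp":[0,0,0],"twist":[0,0,0]}])

```text
t: 11.58
tcp_pos: [0.6163, -0.0668, 0.1023]
tool_rot: [0.006, 0.719, 0.695, 0.003]
wrist_force: [-0.6, 1.1, 0.9]
width: 0.0071
```

```bash
python3 go.py 0 -180 38 0 .034; python3 - <<'E'
from fit import *
snap("wrist","w9");snap("side","d9");snap("scene","s9")
s=get_state();print(s["tcp_pos"])
for n in("w9","s9","d9"):print(n,[np.round(proj(load(n),W(P,q)),1).tolist() for q in[(0,-159,45),(0,-145,45),(0,25,45),(0,-95,45)]])
E
```

```text
twist [0.013 0.005 0.002] rel cm (current axes) [ 0.58 -0.19  9.82] in D axes [ 0.53 -0.06  9.83] F [-0.6  1.1  0.9] w 0.0071
[ 0.61597804 -0.06566785  0.10155154]
w9 [[284.5, 179.1], [284.5, 159.4], [284.8, -144.6], [284.6, 83.4]]
s9 [[233.4, 251.4], [238.3, 253.9], [302.4, 286.2], [256.4, 263.0]]
d9 [[325.4, 204.2], [322.6, 202.0], [291.4, 177.3], [312.8, 194.3]]
```

```bash
python3 - <<'E'
from fit import *
d=load("w9");g=cv2.cvtColor(d["pixels"],cv2.COLOR_RGB2GRAY)
for v in range(60,236,7):print(v,g[v,235:335:5])
print([np.round(proj(d,W(P,q)),1).tolist() for q in[(0,-145,64),(0,-159,64),(-22,-152,45),(22,-152,45),(-7,-120,45),(7,-120,45)]])
E
```

```text
60 [174 245 245 245 245 244 244 245 122 136 146 135 112 157 154 154 245 244
 159 155]
67 [177 246 245 245 245 245 244 244 123 137 144 135 119 156 155 205 245 243
 150 155]
74 [176 246 245 245 245 245 245 244 218 242 242 220 119 157 155 251 244 243
 155 154]
81 [176 246 245 246 245 244 245 245 217 240 241 218 116 157 156 175 245 243
 158 247]
88 [178 180 173 183 190 188 185 187 219 240 241 219 103 103 101 109 172 178
 179 183]
95 [179 182 173 182 190 188 186 186 218 241 241 218 103 102 101 104  94 101
 110 183]
102 [179 181 173 180 189 189 187 188 217 241 241 219 103 103 103 103  96 102
  96 184]
109 [178 181 174 178 189 189 186 186 216 241 241 219 102 103 101 106  95 101
 101 186]
116 [179 181 174 178 188 190 188 187 213 242 241 218 102 103 100 105  95 101
 102 186]
123 [178 182 175 176 185 193 187 187 211 242 241 217 103 102 101 104  96  93
 102 185]
130 [180 183 176 173 182 192 187 186 208 246 245 222  99 102 102 106  95 166
 180 185]
137 [182 183 178 173 180 192 186 186 101 130 131 108  83 103 100 111 174 166
 180 185]
144 [182 185 180 170 179 192 187 186 101 130 131 108 158 180 1
[... 552 characters left out ...]
182 180 188 174 176 180 185 186 193 183 177 178 169 180 183 187 174 170
 179 184]
200 [184 180 187 174 174 180 187 185 193 182 177 179 169 180 182 188 175 171
 179 183]
207 [183 180 188 176 174 180 188 184 191 183 178 179 169 180 183 187 175 171
 179 183]
214 [182 180 187 178 172 179 188 185 189 184 179 178 171 179 183 187 176 171
 179 182]
221 [181 182 186 180 172 179 189 184 189 184 179 179 172 180 182 187 177 170
 179 182]
228 [180 183 188 180 172 179 189 185 188 186 179 176 173 180 183 187 176 170
 179 179]
235 [182 182 185 183 173 179 190 185 187 185 180 178 175 179 183 186 176 171
 179 180]
[[284.8, 164.3], [284.8, 185.4], [253.1, 169.4], [315.8, 169.3], [274.2, 122.5], [294.9, 122.6]]
```

The laid sleeve and head in w9 match the model to 1–2 px (sleeve u 275–294, guard rows 155–185, dial edge v≈186). I descend behind the dial.

Emit:
arm_command(moves=[{"jaw":-1,"dp":[0,-0.1,2.5],"twist":[0.013,0.005,0]},{"jaw":-1,"dp":[0,0,2.5],"twist":[0,0,0]},{"jaw":-1,"dp":[0,0,2.5],"twist":[0,0,0]},{"jaw":-1,"dp":[0,0,1.5],"twist":[0,0,0]},{"jaw":-1,"dp":[0,0,0],"twist":[0,0,0]}])

```text
t: 12.15
tcp_pos: [0.6172, -0.0608, 0.0102]
tool_rot: [0.001, 0.717, 0.697, 0.001]
wrist_force: [-0.1, -0.4, -0.3]
width: 0.0006
```

```bash
python3 go.py 0 -174 38 0 .034
```

```text
twist [ 0.003 -0.001  0.009] rel cm (current axes) [ 0.53 -0.13  0.62] in D axes [ 0.53 -0.13  0.62] F [-0.1 -0.4 -0.3] w 0.0006
```

Emit:
arm_command(moves=[{"jaw":-1,"dp":[0.2,-0.1,0.4],"twist":[0.003,0,0.009]},{"jaw":-1,"dp":[0.2,0,0.2],"twist":[0,0,0]},{"jaw":-1,"dp":[0,0,0],"twist":[0,0,0]},{"jaw":-1,"dp":[0,0,0],"twist":[0,0,0]}])

```text
t: 12.48
tcp_pos: [0.6163, -0.0538, 0.0044]
tool_rot: [-0.001, 0.719, 0.695, 0.0]
wrist_force: [0.2, 0.7, 0.6]
width: 0.0001
```

```bash
python3 go.py 0 -169 38 0 .034; python3 - <<'E'
from h import *
s=get_state();print(s["tcp_pos"],s["wrist_force"],s["torque"])
E
```

```text
twist [-0.001 -0.002  0.002] rel cm (current axes) [ 0.34 -0.02  0.04] in D axes [ 0.34 -0.02  0.04] F [0.2 0.7 0.6] w 0.0001
[ 0.61631901 -0.05383757  0.00440939] [0.15596566 0.73826671 0.55077429] [-0.13860718  0.0348168  -0.01444125]
```

Emit:
arm_command(moves=[{"jaw":-1,"dp":[0.2,0,0],"twist":[0,0,0]},{"jaw":-1,"dp":[0.2,0,0],"twist":[0,0,0]},{"jaw":-1,"dp":[0.2,0,0],"twist":[0,0,0]},{"jaw":-1,"dp":[0.2,0,0],"twist":[0,0,0]}])

```text
t: 12.82
tcp_pos: [0.6188, -0.0462, 0.0075]
tool_rot: [0.002, 0.719, 0.695, 0.001]
wrist_force: [-0.1, -1.0, -0.9]
width: 0.0006
```

Emit:
arm_command(moves=[{"jaw":-1,"dp":[0.2,0,0],"twist":[0,0,0]},{"jaw":-1,"dp":[0.2,0,0],"twist":[0,0,0]},{"jaw":-1,"dp":[0.2,0,0],"twist":[0,0,0]},{"jaw":-1,"dp":[0.2,0,0],"twist":[0,0,0]}])

```text
t: 13.15
tcp_pos: [0.6196, -0.0377, 0.0083]
tool_rot: [0.002, 0.719, 0.695, 0.002]
wrist_force: [-0.0, -1.0, -0.7]
width: 0.0005
```

```bash
python3 go.py 0 -143 38 0 .034; python3 - <<'E'
from fit import *
s=get_state();print(s["tcp_pos"],s["wrist_force"],s["torque"])
snap("wrist","w10");d=load("w10");g=cv2.cvtColor(d["pixels"],cv2.COLOR_RGB2GRAY)
print(g[120:260:4,285])
E
```

```text
twist [0.006 0.001 0.002] rel cm (current axes) [ 1.31 -0.28  0.43] in D axes [ 1.31 -0.28  0.43] F [-0.  -1.  -0.7] w 0.0005
[ 0.61955394 -0.03771733  0.0083402 ] [-0.02178615 -1.0130459  -0.67362506] [-0.17761707  0.08683686  0.01797558]
[149 150 150 150 151 151 151 151 151 152 151 151 151 150 151 151 135  76
  78  78  77  79  79  78  79  78  79 113  36  40  42  46  44  44  45]
```

Emit:
arm_command(moves=[{"jaw":-1,"dp":[0.2,-0.07,0.15],"twist":[0.003,0,0]},{"jaw":-1,"dp":[0.2,-0.07,0.15],"twist":[0,0,0]},{"jaw":-1,"dp":[0.2,-0.07,0.1],"twist":[0,0,0]},{"jaw":-1,"dp":[0.2,-0.07,0.1],"twist":[0,0,0]}])

```text
t: 13.53
tcp_pos: [0.619, -0.03, 0.0039]
tool_rot: [0.003, 0.719, 0.695, 0.001]
wrist_force: [0.0, -2.5, 2.1]
width: 0.0005
```

```bash
python3 go.py 0 -128.5 38 0 .034
```

```text
twist [0.006 0.002 0.002] rel cm (current axes) [ 1.99 -0.19 -0.02] in D axes [ 1.99 -0.2  -0.01] F [ 0.  -2.5  2.1] w 0.0005
```

Emit:
arm_command(moves=[{"jaw":-1,"dp":[0.15,-0.07,0.02],"twist":[0.003,0,0]},{"jaw":-1,"dp":[0.15,-0.06,0.05],"twist":[0,0,0]},{"jaw":-1,"dp":[0.15,-0.06,0.05],"twist":[0,0,0]}])

```text
t: 13.78
tcp_pos: [0.6172, -0.0249, 0.0023]
tool_rot: [0.002, 0.719, 0.695, 0.0]
wrist_force: [0.7, -2.1, 1.4]
width: 0.0005
```

Emit:
arm_command(moves=[{"jaw":-1,"dp":[0.1,0,0.04],"twist":[0,0,0]},{"jaw":-1,"dp":[0.1,0,0.04],"twist":[0,0,0]},{"jaw":-1,"dp":[0.1,0,0.04],"twist":[0,0,0]}])

```text
t: 14.03
tcp_pos: [0.6173, -0.0221, 0.0013]
tool_rot: [0.003, 0.719, 0.695, -0.0]
wrist_force: [-0.2, -6.1, 4.1]
width: 0.0005
```

```bash
python3 go.py 0 -128.5 38 0 .034
```

```text
twist [0.004 0.004 0.003] rel cm (current axes) [ 1.21 -0.   -0.28] in D axes [ 1.22 -0.   -0.27] F [-0.2 -6.1  4.1] w 0.0005
```

The keeper's drag is now felt at about 6 N, about 12 mm from nominal home. I continue in small steps.

Emit:
arm_command(moves=[{"jaw":-1,"dp":[0.1,0,-0.05],"twist":[0,0,0]},{"jaw":-1,"dp":[0.1,0,-0.05],"twist":[0,0,0]},{"jaw":-1,"dp":[0.1,0,0],"twist":[0,0,0]}])

```text
t: 14.28
tcp_pos: [0.6173, -0.021, 0.0021]
tool_rot: [0.004, 0.719, 0.695, -0.001]
wrist_force: [0.1, -3.8, -0.5]
width: 0.0007
```

Emit:
arm_command(moves=[{"jaw":-1,"dp":[0.1,0,0],"twist":[0,0,0]},{"jaw":-1,"dp":[0.1,0,0],"twist":[0,0,0]},{"jaw":-1,"dp":[0.1,0,0],"twist":[0,0,0]}])

```text
t: 14.53
tcp_pos: [0.6173, -0.0194, 0.0018]
tool_rot: [0.004, 0.719, 0.695, -0.002]
wrist_force: [0.0, -5.4, 1.3]
width: 0.0004
```

```bash
python3 go.py 0 -128.5 38 0 .034
```

```text
twist [0.003 0.009 0.003] rel cm (current axes) [ 0.94  0.01 -0.23] in D axes [ 0.95  0.01 -0.22] F [ 0.  -5.4  1.3] w 0.0004
```

Emit:
arm_command(moves=[{"jaw":-1,"dp":[0.14,0,-0.02],"twist":[0,0.003,0]},{"jaw":-1,"dp":[0.14,0,-0.02],"twist":[0,0.003,0]},{"jaw":-1,"dp":[0.14,0,-0.02],"twist":[0,0,0]}])

```text
t: 14.78
tcp_pos: [0.6176, -0.0169, 0.0021]
tool_rot: [0.003, 0.718, 0.696, -0.001]
wrist_force: [-0.5, -5.9, -1.2]
width: 0.0005
```

Emit:
arm_command(moves=[{"jaw":-1,"dp":[0.12,0,-0.02],"twist":[0,0.003,0]},{"jaw":-1,"dp":[0.12,0,-0.02],"twist":[0,0,0]},{"jaw":-1,"dp":[0.12,0,-0.02],"twist":[0,0,0]}])

```text
t: 15.03
tcp_pos: [0.6177, -0.0152, 0.0024]
tool_rot: [0.003, 0.718, 0.696, -0.001]
wrist_force: [-0.5, -6.5, -0.3]
width: 0.0004
```

```bash
python3 go.py 0 -128.5 38 0 .034
```

```text
twist [0.003 0.005 0.005] rel cm (current axes) [ 0.52 -0.02 -0.16] in D axes [ 0.52 -0.02 -0.16] F [-0.5 -6.5 -0.3] w 0.0004
```

Emit:
arm_command(moves=[{"jaw":-1,"dp":[0.12,0,-0.02],"twist":[0,0.002,0]},{"jaw":-1,"dp":[0.12,0,-0.02],"twist":[0,0,0]},{"jaw":-1,"dp":[0.12,0,-0.02],"twist":[0,0,0]}])

```text
t: 15.28
tcp_pos: [0.6178, -0.0137, 0.0027]
tool_rot: [0.003, 0.718, 0.696, -0.001]
wrist_force: [0.5, -6.1, -1.4]
width: 0.0004
```

Emit:
arm_command(moves=[{"jaw":-1,"dp":[0.12,0,-0.02],"twist":[0,0.002,0]},{"jaw":-1,"dp":[0.12,0,-0.02],"twist":[0,0,0]},{"jaw":-1,"dp":[0.12,0,-0.02],"twist":[0,0,0]}])

```text
t: 15.53
tcp_pos: [0.6178, -0.0118, 0.0029]
tool_rot: [0.003, 0.718, 0.696, -0.001]
wrist_force: [-0.2, -8.1, -0.7]
width: 0.0001
```

```bash
python3 go.py 0 -128.5 38 0 .034
```

```text
twist [0.003 0.006 0.006] rel cm (current axes) [ 0.18 -0.02 -0.11] in D axes [ 0.18 -0.02 -0.11] F [-0.2 -8.1 -0.7] w 0.0001
```

Emit:
arm_command(moves=[{"jaw":-1,"dp":[0.12,0,0],"twist":[0,0,0]},{"jaw":-1,"dp":[0.12,0,0],"twist":[0,0,0]}])

```text
t: 15.7
tcp_pos: [0.6182, -0.012, 0.0029]
tool_rot: [0.005, 0.717, 0.697, -0.003]
wrist_force: [0.1, -7.1, 0.3]
width: 0.0006
```

Emit:
arm_command(moves=[{"jaw":-1,"dp":[0.12,0,0],"twist":[0,0,0]},{"jaw":-1,"dp":[0.12,0,0],"twist":[0,0,0]}])

```text
t: 15.87
tcp_pos: [0.6184, -0.0122, 0.0028]
tool_rot: [0.006, 0.717, 0.697, -0.004]
wrist_force: [-0.7, -7.2, -0.3]
width: 0.0003
```

Emit:
arm_command(moves=[{"jaw":-1,"dp":[0.12,0,0],"twist":[0,0,0]}])

```text
t: 15.95
tcp_pos: [0.6184, -0.0123, 0.0028]
tool_rot: [0.006, 0.717, 0.697, -0.005]
wrist_force: [-0.7, -7.1, 0.5]
width: 0.0009
```

The motion stalls at TCP y ≈ -0.012, but with only about 7 N. I push a little harder and correct the tilt, to tell the stop from the drag.

Emit:
arm_command(moves=[{"jaw":-1,"dp":[0.17,0,0],"twist":[0,0.006,0]},{"jaw":-1,"dp":[0.17,0,0],"twist":[0,0.006,0]}])

```text
t: 16.12
tcp_pos: [0.6186, -0.0119, 0.0027]
tool_rot: [0.004, 0.716, 0.698, -0.002]
wrist_force: [-1.0, -7.4, 0.0]
width: 0.0005
```

Emit:
arm_command(moves=[{"jaw":-1,"dp":[0.2,0,0],"twist":[0,0.006,0]},{"jaw":-1,"dp":[0.2,0,0],"twist":[0,0.006,0]}])

```text
t: 16.28
tcp_pos: [0.6188, -0.0115, 0.0027]
tool_rot: [0.001, 0.715, 0.699, 0.001]
wrist_force: [-0.8, -9.2, -0.3]
width: 0.0008
```

```bash
python3 go.py 0 -128.5 38 0 .034
```

```text
twist [0.003 0.001 0.013] rel cm (current axes) [ 0.15 -0.11 -0.13] in D axes [ 0.15 -0.11 -0.13] F [-0.8 -9.2 -0.3] w 0.0008
```

Emit:
arm_command(moves=[{"jaw":-1,"dp":[0.25,-0.05,0],"twist":[0,0.002,0.005]},{"jaw":-1,"dp":[0.25,-0.05,0],"twist":[0,0.002,0.005]}])

```text
t: 16.45
tcp_pos: [0.6184, -0.0116, 0.0027]
tool_rot: [0.003, 0.718, 0.696, -0.0]
wrist_force: [0.1, -10.0, 0.7]
width: 0.0002
```

Emit:
arm_command(moves=[{"jaw":-1,"dp":[0.3,-0.05,0],"twist":[0,0.003,0.003]},{"jaw":-1,"dp":[0.3,0,0],"twist":[0,0.003,0]}])

```text
t: 16.62
tcp_pos: [0.6187, -0.0117, 0.0029]
tool_rot: [0.004, 0.718, 0.696, -0.001]
wrist_force: [-1.1, -11.8, 0.2]
width: 0.0007
```

```bash
python3 go.py 0 -128.5 38 0 .034
```

```text
twist [0.005 0.007 0.005] rel cm (current axes) [ 0.17 -0.11 -0.11] in D axes [ 0.17 -0.11 -0.11] F [ -1.1 -11.8   0.2] w 0.0007
```

The force is 11.8 N with no further motion, above the 3–8 N drag, so the tip is on the stop. One slightly firmer press, then I back off.

Emit:
arm_command(moves=[{"jaw":-1,"dp":[0.4,0,0],"twist":[0,0.005,0]},{"jaw":-1,"dp":[0.42,0,0],"twist":[0,0.005,0]}])

```text
t: 16.78
tcp_pos: [0.6195, -0.0117, 0.0031]
tool_rot: [0.005, 0.716, 0.698, -0.001]
wrist_force: [-1.5, -16.6, 0.5]
width: 0.0004
```

```bash
python3 go.py 0 -128.5 38 0 .034; python3 -c "
from h import *
print(get_state()['tcp_pos'])"
```

```text
twist [0.005 0.009 0.01 ] rel cm (current axes) [ 0.17 -0.18 -0.09] in D axes [ 0.17 -0.18 -0.09] F [ -1.5 -16.6   0.5] w 0.0004
[ 0.61949501 -0.01173422  0.00312102]
```

Emit:
arm_command(moves=[{"jaw":-1,"dp":[-0.4,0,0],"twist":[0,0,0]},{"jaw":-1,"dp":[-1.5,0,0],"twist":[0,0,0]},{"jaw":-1,"dp":[-2.5,0,0],"twist":[0,0,0]},{"jaw":-1,"dp":[-2,0,-1],"twist":[0,0,0]},{"jaw":-1,"dp":[0,0,-3.5],"twist":[0,0,0]}])

```text
t: 17.2
tcp_pos: [0.6104, -0.0735, 0.042]
tool_rot: [-0.005, 0.717, 0.698, -0.003]
wrist_force: [0.5, -0.0, 0.1]
width: 0.0003
```

Emit:
arm_command(moves=[{"jaw":-1,"dp":[0,0,-4],"twist":[0,0,0]},{"jaw":-1,"dp":[0,0,-4],"twist":[0,0,0]},{"jaw":-1,"dp":[3,-2.5,-1],"twist":[0,0,0]},{"jaw":-1,"dp":[3.2,-2.5,0],"twist":[0,0,0]},{"jaw":-1,"dp":[0,0,0],"twist":[0,0,0]}])

```text
t: 17.62
tcp_pos: [0.566, -0.0114, 0.1414]
tool_rot: [-0.004, 0.72, 0.694, 0.003]
wrist_force: [-0.8, -0.8, -0.7]
width: 0.0004
```

Emit:
arm_command(moves=[{"jaw":-1,"dp":[3,0,0],"twist":[0,0,0]},{"jaw":-1,"dp":[0,0,0],"twist":[0,0,0]},{"jaw":-1,"dp":[0,0,0],"twist":[0,0,0]}])

```text
t: 17.87
tcp_pos: [0.5657, 0.022, 0.143]
tool_rot: [-0.005, 0.72, 0.694, 0.005]
wrist_force: [0.1, 0.2, 0.5]
width: 0.0004
```

```bash
python3 - <<'E'
from fit import *
s=get_state();print(s["tcp_pos"],s["wrist_force"])
snap("wrist","w11");snap("scene","s11")
d=load("w11");Q=[(0,65,45),(0,31,45),(0,-95,45),(0,-105,45),(0,-119,45)]
print([np.round(proj(d,W(P,q)),0).tolist() for q in Q]);print([np.round(proj(load("s11"),W(P,q)),1).tolist() for q in Q])
us=[proj(d,W(P,q)) for q in Q];u0=int(np.mean([u[0] for u in us]))-60;u0=max(0,min(u0,440))
a=cv2.resize(cv2.imread("pics/w11.png")[0:300,u0:u0+120],(240,600))
b=cv2.resize(cv2.imread("pics/s11.png")[220:320,220:360],(560,400),interpolation=cv2.INTER_CUBIC)
c=np.zeros((600,800,3),np.uint8);c[:,:240]=a;c[:400,240:]=b;c[400:,240:506]=cv2.resize(cv2.imread("pics/s11.png"),(266,200));cv2.imwrite("pics/m11.png",c);print(u0)
E
```

```text
[0.56570882 0.0219942  0.14304811] [0.11627792 0.22106795 0.47551674]
[[361.0, -21.0], [359.0, 31.0], [350.0, 198.0], [350.0, 209.0], [349.0, 225.0]]
[[318.6, 294.4], [304.8, 287.5], [256.4, 263.0], [252.8, 261.2], [247.7, 258.6]]
293
```

View pics/m11.png

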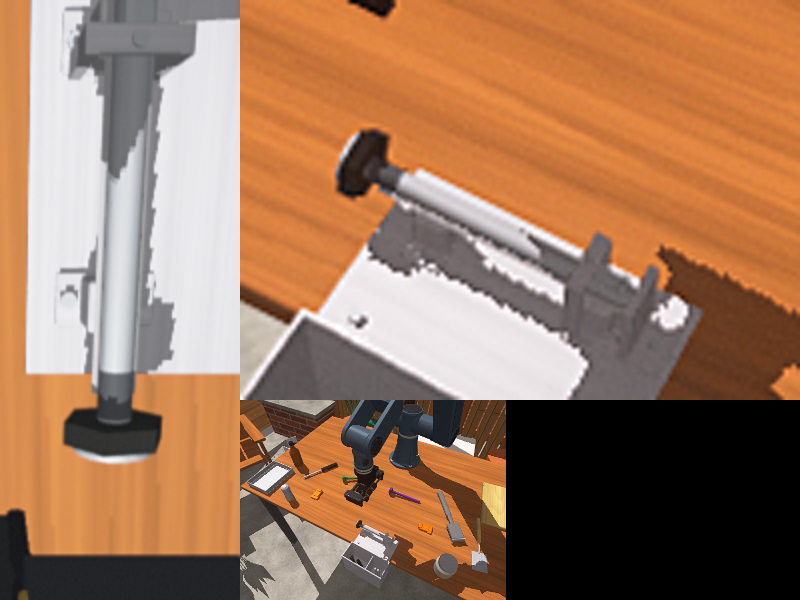

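The picture shows the sleeve lying in the groove under the bridge. The guard's front face spans v≈203–213, as predicted for home, and the bystanders appear where they were. The arm touches nothing, so I hand in.

```bash
python3 -c "
from h import *
print(get_state()['wrist_force'],get_state()['t']);bot.sign_off()"
```

```text
[-0.61069039 -0.73478609 -0.32844902] 17.9667
the job is handed in; nothing more can be done
```

The silver thermometer is home in the caddy groove, and I handed the job in at about 18 s of the 72 s allowed. I gripped it near the head and laid it in the groove about 40 mm short. I then let go and pushed the dial face with the shut fingers.

- **Push:** The keeper drag was about 4–8 N. The tip then stopped moving as the force rose from 7 to 12 N. I gave one last press of about 16.6 N, still with no motion, so I took that as the stop and backed off.
- **Final check:** In the last picture the sleeve lies in the groove under the bridge. The head sits about where the fitted caddy model puts it for home. The arm was clear, and the other loose things looked unmoved in a small scene view, which I did not measure.
- **First grasp failed:** The fingertips were about 34 mm higher than the reported TCP, so the jaws shut above the sleeve. The thermometer did not appear to move, and I corrected for this offset from then on.
- **Small disagreement:** The fitted caddy position put home about 1.7 mm beyond where the push stopped. That is within the calibration error, so I went by the force.

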